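# Shut and clip the clear tub on the mesh shelf

### The job

The clear tub of fixings on the mesh shelf has been left open: push its raised cover down with your fingertips until it is fully shut on the rim, and only then push both front clips down and in until each lies flat and fully home against the tub. Shut it where it stands, without gripping, lifting or shoving the tub along, and leave the tin, the pot, the scraper and the paint roller where they are.

Things in the scene. Friction and masses are not known exactly. Their poses are not given: they have to be found in the camera images.
- tub: Loose clear plastic tub, about 2 kg with its contents, on the shelf (surface at height 0). Outside 150 mm (its x) by 220 mm (its y) by 90 mm high, rim flange 5 mm wide all round. Origin: centre of its underside; z up. Its -x side is the front with the clips, facing the robot's left (world +y), give or take: 13 deg towards the robot to 40 deg away; its +x side is the back with the cover's hinge.
- cover (a joint): White plastic cover, 166 mm from hinge to front edge, 236 mm wide, 5 mm thick plus a 3 mm raised middle panel. Value in rad: 0 = fully shut, flat on the rim; grows as the front edge swings up (1.57 = upright). Stiff hinge: stays where it is left, takes 1 to 2 N at the front edge to move. The two clips ride on its front edge.
- cover_hinge (a point): Middle of the cover's hinge line, at the tub's back: in the tub's frame x = +83 mm, y = 0, z = 90 mm. Axes as the tub's; the hinge line runs along y.
- cover_pad (a point): Point on the outer (upper) face of the cover, on its middle panel, 130 mm from the hinge line, half-way across the width, 8 mm above the hinge line when shut. Moves with the cover; its z axis is the outward normal of that face and its -x axis points to the cover's front edge.
- clip_far (a joint): Clip farther from the robot (towards the tub's +y): grey plastic flap 50 mm wide, 36 mm long from hinge line to free end, 4 mm thick, a 3 mm finger ridge across the free end outside. Value in rad: 0 = home, hanging straight down against the rim, hooked under the flange; grows as the free end swings out and up (1.57 = straight out from a shut cover). Stiff hinge: stays where left, 1 N to move.
- clip_near (a joint): The other, identical clip, nearer to the robot (towards the tub's -y). Values as for clip_far.
- clip_far_pad (a point): Point on the far clip's outer face, mid-width, 24 mm from its hinge line. Its -x axis is that face's outward normal, its -z axis points to the free end. The clip's hinge line runs along the tub's y on the cover's front edge, 170 mm from the cover's hinge line (91 mm above the shelf and 87 mm in front of the tub's centre when shut); the clip's middle lies 60 mm to the tub's +y side.
- clip_near_pad (a point): The same point on the near clip, whose middle lies 60 mm to the tub's -y side; its hinge line is the same.
- tin: Bystander: round red steel paint tin with a lever-press lid, diameter 100 mm, 112 mm high, upright. Origin at the centre of its underside.
- pot: Bystander: small terracotta plant pot, 86 mm across the rim, 78 mm high, upright. Origin at the centre of its underside.
- scraper: Bystander: stainless scraper lying flat, 211 mm long along its x (blade 75 mm wide at +x), 16 mm high. Origin under the root of its handle.
- roller: Bystander: paint roller lying flat, 285 mm long along its x: green plastic cage (170 mm wide along y, 38 mm thick) at +x, steel wire, green handle at -x. Origin about half-way along, on the shelf.

How it is judged:
By the outcome, as a careful person would: the job done as asked, in the order asked, and still so for the second after the job is handed in, with the robot touching nothing.
It also fails if it takes over 64 s, if anything falls off the work surface, if the arm or the gripper's body presses on something with over 40 N, if the wrist force passes 120 N, or if a joint passes its speed limit or range.

### The arm

A 6-joint arm with a two-finger parallel gripper is mounted at the origin on the work surface. World frame = base frame: x ahead of the robot, y to its left, z up, the work surface at z = 0. Lengths are in mm, angles in rad, forces in N, time in s.
With the tool pointing down it reaches from about 350 to 875 mm from the base axis. Payload 15.5 kg.
Tool frame: the origin (TCP) lies at the very end of the fingers, on their centre line; the grasp point (between the pads) lies r.tcp_to_grasp behind it (r.tcp_to_grasp is the distance from the TCP to the grasp point, in mm); z points along the fingers, y is the line along which they close (so a half turn about z gives the same grasp; the last joint's range is limited). The gripper opens to 85 mm and grips with 20 to 120 N. Pads are 22 mm wide; open, the fingers measure 114 mm over their backs; the gripper's body (76 mm by 85 mm) begins 54 mm behind the grasp point. The pads swing forward as they close: fully open they stand 13 mm farther back than shut.
Start: joints at [-1.431, 0.494, 1.345, -0, 1.302, -0.096], TCP at [146.014, -607.706, 231.277] pointing down, gripper open.
Joint ranges: [-2.91, 2.91], [-0.82, 2.16], [0.22, 2.67], [-1.22, 4.37], [0.12, 2.79], [-3.08, 3.08]. Speed limits (rad/s): [1.89, 1.89, 2.57, 3.01, 3.01, 3.01].

### API

Orientations are given as a unit quaternion [x, y, z, w].
In Python, from station import r gives the robot as it stands.
- The arm moves only by the tool play_rows, never from a script. Its argument "steps" is a list of rows, each a list of 7 numbers: the shift along the world's x, y, z in mm, then the turn, a rotation vector about the world's x, y, z in degrees, then the opening, from -1 (shut) to 1 (fully open), so that 0 is half open. In form: [[tx, ty, tz, rx, ry, rz, hand], ...]. A call has exactly 5 rows; each row is the pose to reach, as a shift and turn from the pose commanded when the call began; what a row does not reach only later rows make up. A row lasts 1/10 s, in which the tool goes at most 50 mm and 8.59 degrees, less where a joint would pass 70% of its speed; a pose out of reach is approached as far as the arm can. A call with a gripper value outside its range is refused whole. The fingers move at their own pace and stop on an object; "grip_force" is the grip in N (left out, the last holds). Time passes only in rows, so rows that repeat a pose let the fingers close, or fill a call up. It gives the time, the measured TCP pose, the force, the opening and the grip force at its end, in the units of the state.
- r.read_state(): the state, without advancing time (a new reading comes with each control period).
- r.read_camera(name): name is "scene" or "side" or "wrist"; returns (picture, depth): 400x640x3 uint8, red, green, blue; 400x640 float32, mm along the optical axis (not along the pixel's ray), 0 where there is no reading.
- r.camera_info(name): a dict with "fx", "fy", "cx", "cy" (pixels), "cam_to_world" (4x4, takes a point from camera to world coordinates). Camera axes: x right, y down, z forward; pixel columns grow to the right and rows downward; lengths in mm; the calibration is good to about 2 mm. A picture is of the moment at which its call begins: read the wrist's pose just before it. camera_info takes no time and is no camera call; for the wrist camera it gives the pose at the moment of the call.
- r.hand_in(): hands the job in; it is judged then, once.
Trained networks look in the newest picture that a camera, given by its name, has taken for a name from the list of things; names that differ only in an ending like _2 or _b are one class to them, and where a whole thing is asked for, a point or a joint stands for the part that bears it (a point fixed in the world has none). Each returns a list of dicts, best first, with "confidence" (0 to 1); they miss things now and then, are a little off and sometimes report something else, mostly with a low value. They report only what shows in the picture. A call takes as long as a camera call.
- r.look_for(camera, label): "extent" ([left, top, width, height] in pixels, round what is visible of it).
- r.cut_out(camera, label): "region" (400x640 bool, what is visible of it) and "extent" ([left, top, width, height] in pixels, round what is visible of it).
- r.mark_of(camera, label): "xy" ([column, row] in pixels: a listed point, or the origin of a listed thing).
The state is a dict: "clock": time; "qpos": joint angles; "dq": joint speeds; "joint_torque": joint torques, N m; "tcp_pos": TCP position; "eef_rot": TCP orientation; "wrist_force": force on the tool from outside, world axes, zero at the start; "wrist_torque": the same for the moment, N m; "gripper_width": opening from 0.0 (shut) to 1.0 (fully open); "gripper_force": force on a finger pad.
Only numpy, scipy, OpenCV 4.12 (cv2) and the standard library are available. Lean on these libraries where they do the work, as an engineer would, in place of code of your own. Each camera call takes 0.05 s, during which the arm holds its last target. There are 200 camera calls.

## Working session

There is one attempt and no reset: what is moved stays moved. The work goes in short steps, Python scripts to look and compute and a tool call to move; the robot and the scene stay as the last step left them, time stands still between calls to the robot, and variables do not carry over. Pictures are saved under pics/ and viewed, at most 10 in all, crops included, and the job is handed in when it is done.

Besides the shell and the picture viewer there is one more tool, called after "Call:" by a JSON object that holds its "op" and its "data", one argument or row to a line. play_rows: Moves the arm, as the interface text tells. Its arguments: {"type":"object","properties":{"steps":{"type":"array"},"grip_force":{"type":"number"}},"required":["steps"]}

```bash
mkdir -p pics; ls; cat > h.py <<'E'
import numpy as np, cv2
from station import r
def w(cam,uv,d):
    i=r.camera_info(cam);T=np.array(i["cam_to_world"])
    u,v=uv;p=np.array([(u-i["cx"])/i["fx"]*d,(v-i["cy"])/i["fy"]*d,d,1]);return (T@p)[:3]
def dep(D,uv,k=2):
    u,v=int(round(uv[0])),int(round(uv[1]));a=D[max(0,v-k):v+k+1,max(0,u-k):u+k+1];a=a[a>0]
    return float(np.median(a)) if a.size else 0
def cloud(cam,D,m):
    v,u=np.nonzero(m&(D>0));i=r.camera_info(cam);T=np.array(i["cam_to_world"]);d=D[v,u]
    return np.c_[(u-i["cx"])/i["fx"]*d,(v-i["cy"])/i["fy"]*d,d]@T[:3,:3].T+T[:3,3]
E
python3 - <<'E'
from h import *
np.set_printoptions(precision=1,suppress=True)
for c in ["scene","side"]:
    P,D=r.read_camera(c);cv2.imwrite(f"pics/{c}0.png",P[:,:,::-1]);np.save(c+"0.npy",D)
    print(c,np.array(r.camera_info(c)["cam_to_world"])[:3,3])
    for l in ["tub","cover_hinge","cover_pad","clip_far_pad","clip_near_pad","tin","pot","scraper","roller"]:
        for m in r.mark_of(c,l)[:1]:
            d=dep(D,m["xy"]);print(l,round(m["confidence"],2),np.array(m["xy"]),w(c,m["xy"],d) if d else None)
E
```

```text
pics
scene [1588.7  232.5  990.6]
tub 0.64 [296.4 218.6] [588.1 -70.9  36.9]
cover_hinge 0.72 [278.  182.1] [ 520.9 -142.7   99.5]
cover_pad 0.91 [303.1 178.3] [575.9 -53.9 172.1]
clip_far_pad 0.52 [298.3 189.5] [661.1 -42.3 203.9]
clip_near_pad 0.51 [332.3 166.9] [526.5  12.5 186.4]
tin 0.69 [434.7 224.6] [525.1 302.1  45.8]
pot 0.56 [435.7 267.8] [676.4 316.7  38.3]
scraper 0.83 [492.1 258.7] [583.5 460.5  13.9]
roller 0.71 [180.9 192.4] [ 522.3 -455.    -2.7]
side [ 117.1 1077.8 1184.5]
tub 0.73 [318.8 201.6] [555.  -61.6  16.8]
cover_hinge 0.84 [335.2 169.3] [ 575.6 -300.8  -31.8]
cover_pad 0.9 [309.3 166.9] [581.4 -50.9 174.4]
clip_far_pad 0.48 [286.1 157.3] [661.4 -49.2 194.8]
clip_near_pad 0.48 [309.5 176.5] [557.4   8.9 188.8]
tin 0.89 [298.5 294.3] [463.4 350.2  59.4]
pot 0.93 [245.5 284.8] [629.5 354.3  33.4]
scraper 0.61 [246.3 327.4] [571.1 471.3  15.4]
roller 0.65 [357.9 142.2] [ 542.7 -496.3  -31. ]
```

View pics/scene0.png

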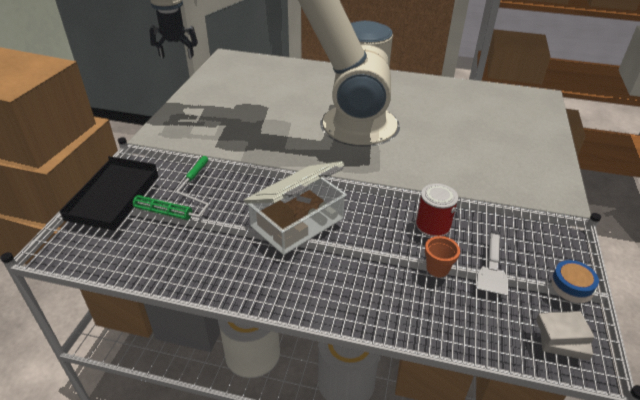

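View pics/side0.png

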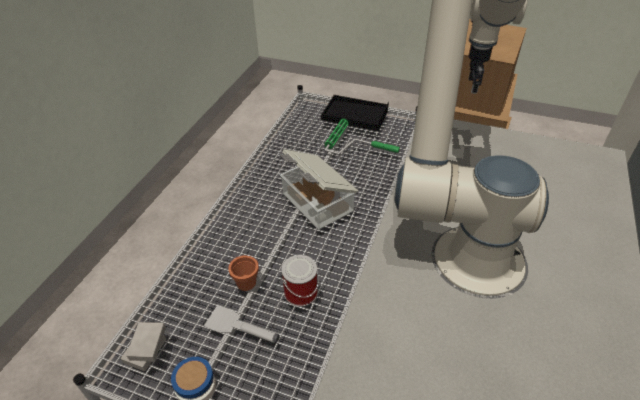

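```bash
python3 - <<'E'
from h import *
np.set_printoptions(precision=3,suppress=True)
for c in ["scene","side"]:
    P,D=r.read_camera(c)
    for l in ["cover","clip_far","clip_near"]:
        for m in r.cut_out(c,l)[:2]:
            X=cloud(c,D,m["region"])
            if len(X)<10: continue
            if l=="cover":
                for _ in range(6):
                    c0=X.mean(0);n=np.linalg.svd(X-c0,full_matrices=False)[2][2];n*=np.sign(n[2]);e=(X-c0)@n
                    X=X[abs(e)<max(4,2*np.median(abs(e)))]
                rect=cv2.minAreaRect(X[:,:2].astype(np.float32))
                print(c,l,m["confidence"],m["extent"],len(X),"n",n,"c",c0,"tilt",np.arccos(n[2]),"az",np.degrees(np.arctan2(n[1],n[0])),"rms",np.std((X-c0)@n))
                h=np.array([n[0],n[1],0]);h/=np.linalg.norm(h); s=np.array([-h[1],h[0],0]);up=np.cross(s,n) 
                for a in (s,up): print(np.percentile((X)@a,[0.5,2,98,99.5]),a)
            else: print(c,l,m["confidence"],m["extent"],len(X),np.median(X,0),X.min(0),X.max(0))
E
```

```text
scene cover 0.68 [244.4, 156.6, 97.8, 46.8] 1161 n [-0.286 -0.434  0.854] c [585.514 -71.556 163.978] tilt 0.5468066626714951 az -123.42203218985064 rms 1.7225962035631368
[400.737 406.799 631.088 632.485] [ 0.835 -0.551  0.   ]
[-395.392 -392.673 -217.793 -210.413] [-0.47  -0.713 -0.52 ]
scene clip_far 0.47 [241.8, 160.4, 99.5, 41.3] 1506 [590.117 -74.977 169.623] [ 265.202 -273.955  -34.596] [694.24   42.559 209.461]
scene clip_near 0.65 [316.1, 167.8, 21.0, 8.4] 111 [561.713  14.45  195.389] [528.546  -9.896 177.976] [587.231  40.276 207.94 ]
side cover 0.9 [278.5, 151.1, 77.1, 41.1] 1105 n [-0.306 -0.445  0.842] c [556.473 -65.507 154.089] tilt 0.5698303905619462 az -124.51706722745548 rms 1.9354426823647268
[389.784 392.264 619.308 624.464] [ 0.824 -0.567  0.   ]
[-404.315 -394.418 -204.787 -199.474] [-0.477 -0.694 -0.539]
side cover 0.67 [300.4, 172.4, 16.1, 11.4] 86 n [-0.245 -0.395  0.885] c [556.846  21.968 196.341] tilt 0.4837451395302678 az -121.83932855115421 rms 1.6170169937094343
[436.565 438.041 487.544 489.695] [ 0.85  -0.528  0.   ]
[-385.553 -384.768 -348.049 -347.142] [-0.467 -0.752 -0.465]
side clip_far 0.43 [282.2, 152.0, 11.7, 9.0] 73 [652.933 -47.238 193.54 ] [631.131 -77.41  184.208] [675.357 -20.955 210.733]
side clip_near 0.56 [301.3, 175.2, 14.4, 6.9] 95 [555.884  23.434 196.515] [ 531.106 -117.511   50.046] [593.034  45.052 206.551]
```

The scene picture shows the tub at about (297,210) and the cover raised with its front to the robot's left and away. In the side picture the tub is at (318,195), and the tin, pot and scraper are all well clear. The measurements agree with each other:
- Front direction: f≈(0.56,0.83).
- Hinge: about (520,-141).
- Tub centre: about (565,-71).
- Cover angle: about 0.57.

```bash
python3 - <<'E'
from h import *
from scipy.spatial.transform import Rotation as R
s=r.read_state();print(R.from_quat(s["eef_rot"]).as_matrix().round(3),s["tcp_pos"],s["clock"],s["wrist_force"],r.tcp_to_grasp)
E
```

```text
[[ 0.972  0.234 -0.   ]
 [ 0.234 -0.972 -0.   ]
 [-0.     0.    -1.   ]] [ 146.03106908 -607.70159836  231.28989314] 1.4 [ 0.98568212  0.3428751  -0.12842388] 18.700000000000003
```

Call:
{"op": "play_rows", "data": {
  "steps": [
    [30,40,20,0,0,0,-1],
    [60,80,40,0,0,0,-1],
    [90,120,50,0,0,0,-1],
    [120,160,55,0,0,0,-1],
    [150,200,60,0,0,0,-1]
  ]
}}

```text
clock: 1.9
tcp_pos: [291.4, -413.4, 291.0]
eef_rot: [0.993, 0.117, 0.0, 0.0]
wrist_force: [1.0, -0.8, -0.7]
gripper_width: 0.138
gripper_force: 0.0
```

Call:
{"op": "play_rows", "data": {
  "steps": [
    [28,36,0,0,0,5,-1],
    [56,72,0,0,0,10,-1],
    [84,108,0,0,0,15,-1],
    [112,144,0,0,0,20,-1],
    [140,180,0,0,0,25,-1]
  ]
}}

```text
clock: 2.4
tcp_pos: [431.5, -233.2, 290.6]
eef_rot: [0.943, 0.331, 0.0, 0.0]
wrist_force: [1.0, -0.5, 0.2]
gripper_width: -0.0
gripper_force: 0.0
```

Call:
{"op": "play_rows", "data": {
  "steps": [
    [28,36,0,0,0,4,-1],
    [56,72,0,0,0,8,-1],
    [84,108,-10,0,0,12,-1],
    [112,144,-30,0,0,16,-1],
    [143,178,-60,0,0,17.5,-1]
  ]
}}

```text
clock: 2.9
tcp_pos: [572.5, -58.0, 233.5]
eef_rot: [0.882, 0.471, 0.001, 0.001]
wrist_force: [0.1, -0.6, 0.4]
gripper_width: -0.001
gripper_force: 0.0
```

```bash
python3 - <<'E'
from h import *
s=r.read_state();print(s["tcp_pos"],s["eef_rot"],s["wrist_force"],s["qpos"])
P,D=r.read_camera("side");Q,D2=r.read_camera("scene");W,_=r.read_camera("wrist")
a=cv2.resize(P[110:250,230:400],None,fx=2.3,fy=2.3);b=cv2.resize(Q[120:260,210:380],None,fx=2.3,fy=2.3)
cv2.imwrite("pics/a1.png",np.hstack([a,b])[:,:,::-1])
E
```

```text
[572.48800406 -57.97695409 233.50257519] [8.82111612e-01 4.71038347e-01 1.11085356e-03 8.63690140e-04] [ 0.10947508 -0.62039747  0.42497331] [-2.04747721e-01  4.20210264e-01  1.47011271e+00  1.01882079e-04
  1.24845712e+00  3.85080365e-01]
```

View pics/a1.png

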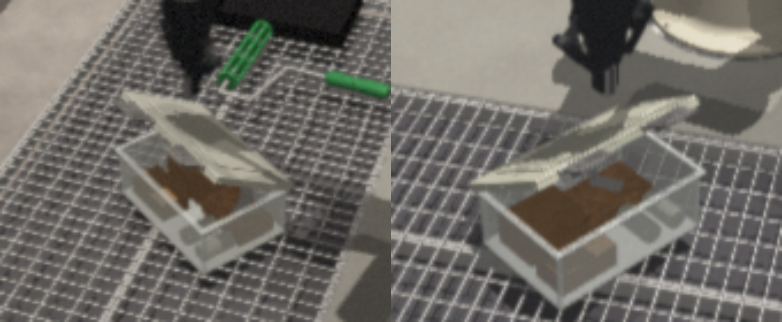

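The fingertips hang above the cover's middle in both views: about (193,90) in the left half and (600,88) in the right half. I'll descend and push along the arc.

Call:
{"op": "play_rows", "data": {
  "steps": [
    [0,0,-12,0,0,0,-1],
    [0,0,-24,0,0,0,-1],
    [0,0,-36,0,0,0,-1],
    [0,0,-46,0,0,0,-1],
    [0,0,-54,0,0,0,-1]
  ]
}}

```text
clock: 3.55
tcp_pos: [570.4, -60.3, 178.1]
eef_rot: [0.883, 0.469, -0.0, -0.0]
wrist_force: [0.2, 0.4, 0.0]
gripper_width: 0.0
gripper_force: 0.0
```

Call:
{"op": "play_rows", "data": {
  "steps": [
    [1,1,-6,0,0,0,-1],
    [2,3,-12,0,0,0,-1],
    [3,4,-18,0,0,0,-1],
    [4,5,-24,0,0,0,-1],
    [5,7,-30,0,0,0,-1]
  ]
}}

```text
clock: 4.05
tcp_pos: [576.1, -52.9, 148.7]
eef_rot: [0.883, 0.47, 0.0, 0.0]
wrist_force: [0.5, -0.4, 0.9]
gripper_width: -0.0
gripper_force: 0.2
```

Call:
{"op": "play_rows", "data": {
  "steps": [
    [1,1,-5,0,0,0,-1],
    [2,3,-10,0,0,0,-1],
    [3,4,-15,0,0,0,-1],
    [4,5,-20,0,0,0,-1],
    [5,7,-25,0,0,0,-1]
  ]
}}

```text
clock: 4.55
tcp_pos: [580.9, -45.9, 123.7]
eef_rot: [0.883, 0.47, 0.0, 0.0]
wrist_force: [0.3, -0.4, -0.6]
gripper_width: 0.003
gripper_force: 0.1
```

Call:
{"op": "play_rows", "data": {
  "steps": [
    [1,2,-4,0,0,0,-1],
    [2,4,-8,0,0,0,-1],
    [3,5,-12,0,0,0,-1],
    [4,6,-15,0,0,0,-1],
    [5,7,-18,0,0,0,-1]
  ]
}}

```text
clock: 5.05
tcp_pos: [585.9, -38.9, 105.8]
eef_rot: [0.883, 0.47, -0.0, -0.0]
wrist_force: [0.1, 0.1, 0.3]
gripper_width: -0.001
gripper_force: 0.1
```

Call:
{"op": "play_rows", "data": {
  "steps": [
    [1,1,-2,0,0,0,-1],
    [2,2,-4,0,0,0,-1],
    [3,4,-6,0,0,0,-1],
    [3,5,-7,0,0,0,-1],
    [4,6,-8,0,0,0,-1]
  ]
}}

```text
clock: 5.55
tcp_pos: [589.8, -32.8, 98.0]
eef_rot: [0.883, 0.47, -0.0, 0.0]
wrist_force: [-1.7, -1.1, 3.1]
gripper_width: -0.0
gripper_force: 2.2
```

```bash
python3 - <<'E'
from h import *
s=r.read_state();print(s["tcp_pos"],s["wrist_force"])
P,D=r.read_camera("side");Q,D2=r.read_camera("scene")
a=cv2.resize(P[110:250,230:400],None,fx=2.3,fy=2.3);b=cv2.resize(Q[120:260,210:380],None,fx=2.3,fy=2.3)
cv2.imwrite("pics/a2.png",np.hstack([a,b])[:,:,::-1])
E
```

```text
[589.79914453 -32.81176281  97.99936194] [-1.71066333 -1.10358536  3.14482046]
```

View pics/a2.png

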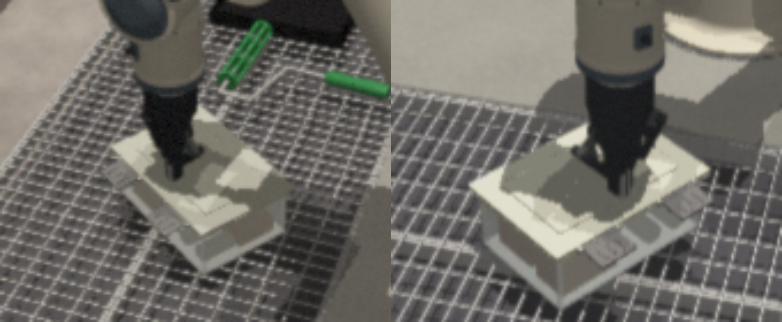

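The cover is down, with fingertips at (175,170) left and (620,185) right. Both grey clips stick out at the front: left view (118,175) and (165,220), right view (610,245) and (688,203). I'll press firmly to seat the cover.

Call:
{"op": "play_rows", "data": {
  "steps": [
    [0,0,-1,0,0,0,-1],
    [0,0,-2,0,0,0,-1],
    [0,0,-3,0,0,0,-1],
    [0,0,-4,0,0,0,-1],
    [0,0,-4,0,0,0,-1]
  ]
}}

```text
clock: 6.15
tcp_pos: [590.3, -33.0, 97.1]
eef_rot: [0.883, 0.47, 0.001, 0.001]
wrist_force: [-15.5, 2.7, 53.3]
gripper_width: 0.002
gripper_force: 26.5
```

Call:
{"op": "play_rows", "data": {
  "steps": [
    [0,0,8,0,0,0,-1],
    [0,0,40,0,0,0,-1],
    [0,0,85,0,0,0,-1],
    [-15,-25,130,0,0,0,-1],
    [-30,-50,160,0,0,0,-1]
  ]
}}

```text
clock: 6.65
tcp_pos: [560.1, -83.0, 256.5]
eef_rot: [0.883, 0.47, 0.001, 0.001]
wrist_force: [0.2, 0.2, -0.1]
gripper_width: -0.001
gripper_force: 0.0
```

Call:
{"op": "play_rows", "data": {
  "steps": [
    [-20,-30,10,0,0,0,-1],
    [-40,-60,20,0,0,0,-1],
    [-40,-60,20,0,0,0,-1],
    [-40,-60,20,0,0,0,-1],
    [-40,-60,20,0,0,0,-1]
  ]
}}

```text
clock: 7.15
tcp_pos: [520.0, -142.4, 273.8]
eef_rot: [0.883, 0.47, -0.0, -0.0]
wrist_force: [0.2, -0.3, -0.5]
gripper_width: -0.001
gripper_force: 0.0
```

```bash
cat > m.py <<'E'
from h import *
import sys
np.set_printoptions(precision=1,suppress=True)
ims=[]
for c,(y,x) in {"side":(110,230),"scene":(120,210)}.items():
    P,D=r.read_camera(c)
    ims.append(cv2.resize(P[y:y+140,x:x+170],None,fx=2.3,fy=2.3))
    for l in ["cover_hinge","cover_pad","clip_far_pad","clip_near_pad"]:
        for m in r.mark_of(c,l)[:1]:
            d=dep(D,m["xy"],1);print(c,l,round(m["confidence"],2),w(c,m["xy"],d) if d else None)
    for m in r.cut_out(c,"cover")[:1]:
        X=cloud(c,D,m["region"])
        for _ in range(6):
            c0=X.mean(0);n=np.linalg.svd(X-c0,full_matrices=False)[2][2];n*=np.sign(n[2]);e=(X-c0)@n;X=X[abs(e)<6]
        (cx,cy),sz,an=cv2.minAreaRect(X[:,:2].astype(np.float32));print(c,"cover",(cx,cy),sz,an,"n",n.round(3),"z",X[:,2].mean())
    for l in ["clip_far","clip_near"]:
        for m in r.cut_out(c,l)[:1]:
            X=cloud(c,D,m["region"]);q=(X[:,:2]-[565,-71])@np.array([[.558,.83],[.83,-.558]]).T
            print(c,l,round(m["confidence"],2),len(X),"front,ty,z pct",np.percentile(q[:,0],[5,50,95]),np.percentile(q[:,1],[5,50,95]),np.percentile(X[:,2],[5,50,95]))
if len(sys.argv)>1: cv2.imwrite(f"pics/{sys.argv[1]}.png",np.hstack(ims)[:,:,::-1])
E
python3 m.py a3
```

```text
side cover_hinge 0.71 [ 548.4 -248.1   -2.7]
side cover_pad 0.7 [600.9 -24.6  96.2]
side clip_far_pad 0.74 [593.9 -28.7  97.6]
side clip_near_pad 0.47 [574.1  48.6  92.9]
side cover (578.130126953125, -57.12803649902344) (207.67349243164062, 243.4231414794922) 56.240562438964844 n [0. 0. 1.] z 96.06459277715457
side clip_far 0.68 132 front,ty,z pct [ 68.8  99.6 118.9] [ 40.3  64.8 165.5] [ 3.5 91.1 95.6]
side clip_near 0.51 139 front,ty,z pct [ 84.6 102.4 119.8] [-79.9 -58.5 -33.8] [85.3 91.  95.4]
scene cover_hinge 0.93 [ 351.8 -200.9  -36.8]
scene cover_pad 0.85 [582.6 -34.3  99.7]
scene clip_far_pad 0.71 [675.1 -13.   90.3]
scene clip_near_pad 0.63 [590.7 -36.6  98.4]
scene cover (577.0126342773438, -61.0230712890625) (209.92486572265625, 239.23953247070312) 55.634220123291016 n [0. 0. 1.] z 96.94506752846469
scene clip_far 0.59 227 front,ty,z pct [ 81.6  98.6 116.6] [41.7 62.9 85.5] [87.5 92.  95.9]
scene clip_near 0.64 202 front,ty,z pct [ 82.3  99.2 117.7] [-78.2 -55.6 -33.5] [88.2 91.9 96. ]
```

View pics/a3.png

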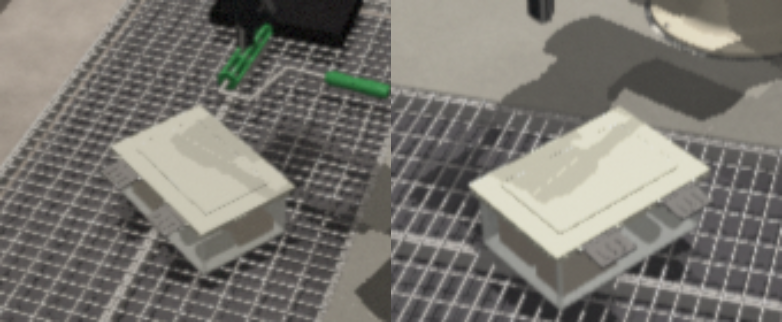

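The cover is flat (normal straight up, top at about 97). The clips stand straight out at front≈84–118 and tub y≈±60: left view (118,175) and (165,220), right view (610,245) and (688,203). I'll take the near clip first, with the tool tilted 20°.

Call:
{"op": "play_rows", "data": {
  "steps": [
    [12,40,0,-4,2.7,0,-1],
    [24,80,0,-8,5.4,0,-1],
    [36,120,0,-12,8,0,-1],
    [48,160,0,-16,11,0,-1],
    [57,193,-10,-16.6,11.2,0,-1]
  ]
}}

```text
clock: 8.45
tcp_pos: [578.0, 53.4, 264.1]
eef_rot: [0.869, 0.463, -0.154, 0.083]
wrist_force: [1.1, -0.1, 0.2]
gripper_width: -0.003
gripper_force: 0.0
```

Call:
{"op": "play_rows", "data": {
  "steps": [
    [0,0,-30,0,0,0,-1],
    [0,0,-60,0,0,0,-1],
    [0,0,-90,0,0,0,-1],
    [0,0,-120,0,0,0,-1],
    [0,0,-132,0,0,0,-1]
  ]
}}

```text
clock: 8.95
tcp_pos: [575.7, 50.0, 129.6]
eef_rot: [0.869, 0.463, -0.155, 0.081]
wrist_force: [0.0, -0.6, 0.0]
gripper_width: -0.004
gripper_force: 0.0
```

```bash
cat > s.py <<'E'
from h import *
from scipy.spatial.transform import Rotation as R
s=r.read_state();p=np.array(s["tcp_pos"]);q=(p[:2]-[565,-71])@np.array([[.558,.83],[.83,-.558]]).T
print("F,ty",q.round(1),"z",p[2].round(1),R.from_quat(s["eef_rot"]).as_matrix().round(3).tolist(),np.round(s["wrist_force"],1),s["clock"])
E
python3 s.py; python3 m.py a4
```

```text
F,ty [106.4 -58.6] z 129.6 [[0.524, 0.829, -0.195], [0.779, -0.559, -0.284], [-0.344, -0.003, -0.939]] [ 0.  -0.6  0. ] 8.95
side cover_pad 0.86 [545.6 104.1 219. ]
side clip_far_pad 0.57 [668.9 -22.1  91.8]
side clip_near_pad 0.66 [574.4  48.   91.3]
side cover (575.3748779296875, -58.02668762207031) (208.9593048095703, 243.15248107910156) 56.36137390136719 n [-0. -0.  1.] z 96.30424475038811
side clip_near 0.57 125 front,ty,z pct [ 83.7 100.  118.4] [-80.1 -58.4 -36.8] [86.3 91.1 94.8]
scene cover_hinge 0.93 [ 515.7 -136.5   97.8]
scene cover_pad 0.84 [592.4 -29.3  95.1]
scene clip_far_pad 0.64 [673.4 -17.4  91.4]
scene cover (575.4269409179688, -62.15666198730469) (212.878662109375, 239.789794921875) 56.068851470947266 n [0. 0. 1.] z 96.99644542309404
scene clip_far 0.77 227 front,ty,z pct [ 81.5  99.5 117. ] [42.9 65.9 87.1] [86.9 91.9 95.2]
scene clip_near 0.45 187 front,ty,z pct [ 84.7  99.8 117.5] [-76.6 -54.8 -33. ] [88.3 91.9 96.1]
```

View pics/a4.png

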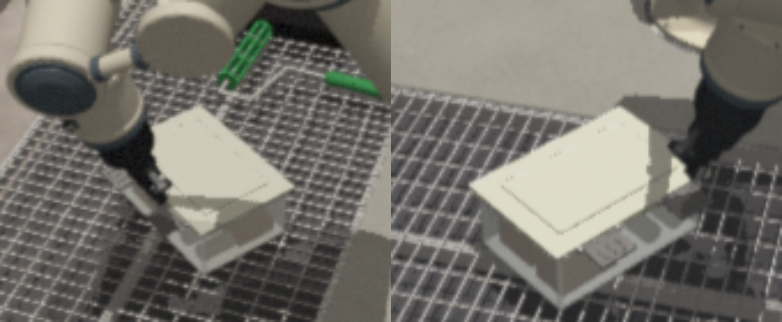

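The fingertip hovers over the near clip, at (165,190) left and (690,165) right. I'll sweep it down.

Call:
{"op": "play_rows", "data": {
  "steps": [
    [0,0,-9,0,0,0,-1],
    [0,0,-18,0,0,0,-1],
    [0,1,-26,0,0,0,-1],
    [1,1,-33,0,0,0,-1],
    [1,1,-40,0,0,0,-1]
  ]
}}

```text
clock: 10.25
tcp_pos: [577.9, 51.1, 91.2]
eef_rot: [0.869, 0.462, -0.154, 0.082]
wrist_force: [-0.0, -0.8, 0.8]
gripper_width: 0.001
gripper_force: 0.5
```

Call:
{"op": "play_rows", "data": {
  "steps": [
    [0,0,-7,0,0,0,-1],
    [0,0,-14,0,0,0,-1],
    [0,0,-21,0,0,0,-1],
    [0,0,-27,0,0,0,-1],
    [0,0,-32,0,0,0,-1]
  ]
}}

```text
clock: 10.75
tcp_pos: [577.8, 51.0, 59.5]
eef_rot: [0.869, 0.462, -0.154, 0.082]
wrist_force: [-0.1, 0.9, 0.5]
gripper_width: 0.003
gripper_force: 0.4
```

Call:
{"op": "play_rows", "data": {
  "steps": [
    [-0.6,-0.8,0,0,0,0,-1],
    [-1.1,-1.7,0,0,0,0,-1],
    [-1.7,-2.5,0,0,0,0,-1],
    [-2.2,-3.3,0,0,0,0,-1],
    [-2.2,-3.3,0,0,0,0,-1]
  ]
}}

```text
clock: 11.25
tcp_pos: [575.7, 47.7, 60.3]
eef_rot: [0.869, 0.462, -0.153, 0.082]
wrist_force: [0.6, -0.4, 0.3]
gripper_width: -0.0
gripper_force: 0.4
```

```bash
python3 s.py
```

```text
F,ty [104.4 -57.3] z 60.3 [[0.525, 0.829, -0.191], [0.779, -0.559, -0.284], [-0.342, 0.0, -0.94]] [ 0.6 -0.4  0.3] 11.25
```

Call:
{"op": "play_rows", "data": {
  "steps": [
    [-0.5,-0.8,0,0,0,0,-1],
    [-1.1,-1.7,0,0,0,0,-1],
    [-1.4,-2.1,0,0,0,0,-1],
    [-1.7,-2.5,0,0,0,0,-1],
    [-1.7,-2.5,0,0,0,0,-1]
  ]
}}

```text
clock: 11.75
tcp_pos: [573.9, 45.2, 60.0]
eef_rot: [0.869, 0.462, -0.154, 0.082]
wrist_force: [1.2, 0.5, 0.6]
gripper_width: -0.001
gripper_force: 0.3
```

Call:
{"op": "play_rows", "data": {
  "steps": [
    [-0.3,-0.4,0,0,0,0,-1],
    [-0.6,-0.8,0,0,0,0,-1],
    [-0.8,-1.2,0,0,0,0,-1],
    [-1.1,-1.7,0,0,0,0,-1],
    [-1.1,-1.7,0,0,0,0,-1]
  ]
}}

```text
clock: 12.25
tcp_pos: [572.8, 43.5, 60.0]
eef_rot: [0.869, 0.462, -0.154, 0.082]
wrist_force: [0.3, 1.4, -1.0]
gripper_width: 0.001
gripper_force: 0.4
```

Call:
{"op": "play_rows", "data": {
  "steps": [
    [-0.3,-0.4,0,0,0,0,-1],
    [-0.6,-0.8,0,0,0,0,-1],
    [-0.8,-1.2,0,0,0,0,-1],
    [-0.8,-1.2,0,0,0,0,-1],
    [-0.8,-1.2,0,0,0,0,-1]
  ]
}}

```text
clock: 12.75
tcp_pos: [572.0, 42.3, 60.0]
eef_rot: [0.869, 0.462, -0.154, 0.082]
wrist_force: [-0.1, -0.4, -0.9]
gripper_width: -0.002
gripper_force: 0.4
```

Call:
{"op": "play_rows", "data": {
  "steps": [
    [-0.3,-0.4,0,0,0,0,-1],
    [-0.6,-0.8,0,0,0,0,-1],
    [-0.8,-1.2,0,0,0,0,-1],
    [-0.8,-1.2,0,0,0,0,-1],
    [-0.8,-1.2,0,0,0,0,-1]
  ]
}}

```text
clock: 13.25
tcp_pos: [571.2, 41.1, 60.1]
eef_rot: [0.869, 0.462, -0.154, 0.082]
wrist_force: [0.0, 0.9, -0.3]
gripper_width: -0.004
gripper_force: 0.4
```

```bash
python3 s.py; python3 m.py a5
```

```text
F,ty [ 96.5 -57.4] z 60.1 [[0.525, 0.829, -0.192], [0.779, -0.559, -0.284], [-0.343, -0.0, -0.94]] [ 0.   0.9 -0.3] 13.25
side cover_hinge 0.62 [ 515.2 -142.4   93. ]
side cover_pad 0.78 [594.  -25.   94.8]
side clip_near_pad 0.61 [537.6  96.9 150.6]
side cover (563.6483154296875, -75.598876953125) (151.7958984375, 244.11141967773438) 58.78398132324219 n [-0.  -0.1  1. ] z 96.85950379758866
side clip_near 0.53 69 front,ty,z pct [ 71.9  88.8 119. ] [-116.3  -73.4  -47.7] [ 39.8  74.6 146.2]
scene cover_hinge 0.58 [ 352.6 -201.1  -37.9]
scene cover_pad 0.81 [592.1 -32.1  98.9]
scene clip_far_pad 0.58 [680.2 -23.7  91.3]
scene clip_near_pad 0.36 [641.5  42.8 139.4]
scene cover (570.2786865234375, -69.31871032714844) (191.99510192871094, 240.18875122070312) 56.87885665893555 n [-0. -0.  1.] z 97.09880081346525
scene clip_far 0.56 278 front,ty,z pct [ 69.1  95.4 117.1] [21.2 62.9 87. ] [49.7 92.1 95.9]
scene clip_near 0.54 58 front,ty,z pct [ 69.7  85.8 127.2] [-47.8 -38.2   3.6] [ 56.1  70.1 139.2]
```

View pics/a5.png

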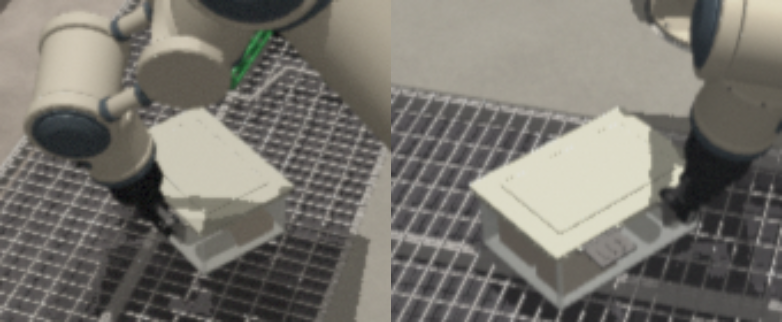

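The finger is against the front at (170,225) left and (683,205) right. The clip has swung down, but there is no seating force yet, so I'll push on in small steps.

Call:
{"op": "play_rows", "data": {
  "steps": [
    [-0.3,-0.4,0,0,0,0,-1],
    [-0.6,-0.8,0,0,0,0,-1],
    [-0.8,-1.2,0,0,0,0,-1],
    [-1.1,-1.7,0,0,0,0,-1],
    [-1.1,-1.7,0,0,0,0,-1]
  ]
}}

```text
clock: 14.55
tcp_pos: [570.1, 39.4, 60.0]
eef_rot: [0.869, 0.462, -0.154, 0.082]
wrist_force: [0.3, 1.6, 0.4]
gripper_width: 0.003
gripper_force: 0.5
```

```bash
python3 s.py
```

```text
F,ty [ 94.5 -57.4] z 60.0 [[0.525, 0.829, -0.192], [0.779, -0.559, -0.284], [-0.342, -0.0, -0.94]] [0.3 1.6 0.4] 14.55
```

Call:
{"op": "play_rows", "data": {
  "steps": [
    [-0.3,-0.4,0,0,0,0,-1],
    [-0.6,-0.8,0,0,0,0,-1],
    [-0.8,-1.2,0,0,0,0,-1],
    [-1.1,-1.7,0,0,0,0,-1],
    [-1.1,-1.7,0,0,0,0,-1]
  ]
}}

```text
clock: 15.05
tcp_pos: [569.3, 38.4, 60.0]
eef_rot: [0.87, 0.462, -0.153, 0.081]
wrist_force: [1.4, 7.0, -1.2]
gripper_width: -0.0
gripper_force: 3.4
```

Call:
{"op": "play_rows", "data": {
  "steps": [
    [-0.3,-0.4,0,0,0,0,-1],
    [-0.6,-0.8,0,0,0,0,-1],
    [-0.6,-0.8,0,0,0,0,-1],
    [-0.6,-0.8,0,0,0,0,-1],
    [-0.6,-0.8,0,0,0,0,-1]
  ]
}}

```text
clock: 15.55
tcp_pos: [568.6, 37.7, 60.0]
eef_rot: [0.87, 0.462, -0.153, 0.081]
wrist_force: [2.2, 7.9, -0.8]
gripper_width: -0.004
gripper_force: 3.8
```

That gives about 8 N of contact. I'll back off, rise and inspect.

Call:
{"op": "play_rows", "data": {
  "steps": [
    [10,15,0,0,0,0,-1],
    [25,38,5,0,0,0,-1],
    [30,45,45,0,0,0,-1],
    [30,45,95,0,0,0,-1],
    [30,45,145,0,0,0,-1]
  ]
}}

```text
clock: 16.05
tcp_pos: [597.9, 82.0, 206.4]
eef_rot: [0.869, 0.463, -0.154, 0.081]
wrist_force: [1.6, -0.0, 1.0]
gripper_width: -0.004
gripper_force: 0.0
```

Call:
{"op": "play_rows", "data": {
  "steps": [
    [-30,-40,30,0,0,0,-1],
    [-55,-80,50,0,0,0,-1],
    [-80,-120,70,0,0,0,-1],
    [-105,-160,70,0,0,0,-1],
    [-120,-180,70,0,0,0,-1]
  ]
}}

```text
clock: 16.55
tcp_pos: [476.7, -100.3, 276.1]
eef_rot: [0.87, 0.462, -0.153, 0.082]
wrist_force: [1.6, 0.2, 0.3]
gripper_width: -0.002
gripper_force: 0.0
```

```bash
python3 s.py; python3 m.py a6
```

```text
F,ty [-73.6 -57. ] z 276.1 [[0.526, 0.829, -0.191], [0.778, -0.56, -0.285], [-0.343, 0.001, -0.939]] [1.6 0.2 0.3] 16.55
side cover_hinge 0.89 [ 571.1 -298.4  -37.2]
side cover_pad 0.96 [583.3 -29.2  98.5]
side clip_far_pad 0.42 [684.9 -28.2  90.2]
side clip_near_pad 0.59 [558.7  33.7  75. ]
side cover (578.1245727539062, -57.75917053222656) (205.46759033203125, 243.19830322265625) 56.48979568481445 n [0. 0. 1.] z 96.13969679945173
side clip_far 0.7 142 front,ty,z pct [ 71.3  97.8 118.8] [ 38.1  61.8 102.3] [18.3 90.5 95.9]
side clip_near 0.41 124 front,ty,z pct [70.9 84.4 88. ] [-80.7 -56.   -9.7] [23.3 72.4 94.7]
scene cover_hinge 0.63 [ 353.1 -211.8  -38. ]
scene cover_pad 0.98 [587.  -40.7  98.7]
scene clip_far_pad 0.49 [678.5 -17.1  91. ]
scene clip_near_pad 0.71 [565.7  28.3  83.7]
scene cover (576.2646484375, -62.24102783203125) (211.22677612304688, 239.8850555419922) 56.26991653442383 n [0. 0. 1.] z 96.56314827664218
scene clip_far 0.51 190 front,ty,z pct [ 84.7 100.8 116.2] [41.7 63.8 83.9] [88.  91.9 95.6]
scene clip_near 0.55 147 front,ty,z pct [79.5 82.3 85.3] [-75.1 -52.7 -33.4] [57.6 75.4 94.7]
```

View pics/a6.png

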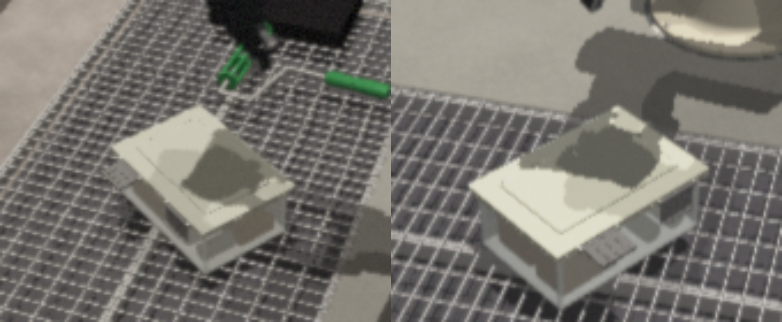

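The near clip now hangs down, at (175,215) left and (678,207) right, and the tub hasn't moved. I'll check how vertical the clip is from its depth points.

```bash
cat > v.py <<'E'
from h import *
import sys
lab=sys.argv[1];s0=60 if 'far' in lab else -60
for c in ["scene","side"]:
    for k in range(3):
        P,D=r.read_camera(c);X=cloud(c,D,np.ones(D.shape,bool))
        q=(X[:,:2]-[565,-71])@np.array([[.558,.83],[.83,-.558]]).T;z=X[:,2]
        m=(abs(q[:,1]-s0)<22)&(q[:,0]>76)&(q[:,0]<125)&(z>50)&(z<90)
        o=[]
        for a in range(52,92,6):
            mm=m&(abs(z-a)<3);o.append((a,int(mm.sum()),round(float(np.median(q[mm,0])),1) if mm.any() else None))
        print(c,o)
E
python3 v.py clip_near
```

```text
scene [(52, 2, 79.7), (58, 18, 83.6), (64, 20, 82.4), (70, 20, 82.0), (76, 16, 82.0), (82, 18, 82.3), (88, 17, 82.2)]
scene [(52, 0, None), (58, 25, 83.1), (64, 15, 82.1), (70, 20, 82.8), (76, 21, 82.5), (82, 23, 81.2), (88, 11, 81.9)]
scene [(52, 2, 82.2), (58, 23, 83.2), (64, 18, 82.0), (70, 15, 82.5), (76, 20, 82.1), (82, 20, 81.8), (88, 18, 81.7)]
side [(52, 0, None), (58, 15, 85.6), (64, 10, 84.5), (70, 9, 85.5), (76, 9, 84.8), (82, 11, 85.1), (88, 10, 85.2)]
side [(52, 0, None), (58, 13, 85.4), (64, 11, 85.1), (70, 11, 84.5), (76, 12, 84.4), (82, 8, 84.5), (88, 5, 84.9)]
side [(52, 1, 85.0), (58, 13, 85.1), (64, 13, 85.4), (70, 8, 85.6), (76, 7, 85.5), (82, 13, 85.7), (88, 14, 84.4)]
```

The clip face is vertical, so the near clip is home. On to the far clip.

Call:
{"op": "play_rows", "data": {
  "steps": [
    [40,16,0,0,0,0,-1],
    [80,32,0,0,0,0,-1],
    [120,48,0,0,0,0,-1],
    [160,64,0,0,0,0,-1],
    [197,80,-20,0,0,0,-1]
  ]
}}

```text
clock: 18.15
tcp_pos: [678.2, -17.3, 257.0]
eef_rot: [0.87, 0.462, -0.152, 0.083]
wrist_force: [-0.0, 0.6, 1.0]
gripper_width: 0.002
gripper_force: 0.0
```

Call:
{"op": "play_rows", "data": {
  "steps": [
    [0,0,-30,0,0,0,-1],
    [0,0,-60,0,0,0,-1],
    [0,0,-90,0,0,0,-1],
    [0,0,-115,0,0,0,-1],
    [0,0,-127,0,0,0,-1]
  ]
}}

```text
clock: 18.65
tcp_pos: [674.4, -18.0, 125.6]
eef_rot: [0.869, 0.463, -0.155, 0.081]
wrist_force: [-0.5, 0.2, -0.0]
gripper_width: 0.006
gripper_force: 0.0
```

```bash
python3 s.py
```

```text
F,ty [105.   61.2] z 125.6 [[0.524, 0.829, -0.195], [0.779, -0.559, -0.284], [-0.344, -0.003, -0.939]] [-0.5  0.2 -0. ] 18.65
```

Call:
{"op": "play_rows", "data": {
  "steps": [
    [0,0,-8,0,0,0,-1],
    [0,0,-16,0,0,0,-1],
    [0,0,-23,0,0,0,-1],
    [0,0,-30,0,0,0,-1],
    [0,0,-37,0,0,0,-1]
  ]
}}

```text
clock: 19.15
tcp_pos: [675.7, -18.0, 91.0]
eef_rot: [0.87, 0.462, -0.153, 0.082]
wrist_force: [0.5, -0.4, 1.0]
gripper_width: -0.0
gripper_force: 0.5
```

Call:
{"op": "play_rows", "data": {
  "steps": [
    [0,0,-6,0,0,0,-1],
    [0,0,-12,0,0,0,-1],
    [0,0,-18,0,0,0,-1],
    [0,0,-24,0,0,0,-1],
    [0,0,-29,0,0,0,-1]
  ]
}}

```text
clock: 19.65
tcp_pos: [675.4, -18.0, 61.6]
eef_rot: [0.869, 0.462, -0.154, 0.082]
wrist_force: [-0.4, -0.2, 2.9]
gripper_width: 0.004
gripper_force: 1.3
```

Call:
{"op": "play_rows", "data": {
  "steps": [
    [-0.8,-1.2,0,0,0,0,-1],
    [-1.7,-2.5,0,0,0,0,-1],
    [-2.5,-3.7,0,0,0,0,-1],
    [-3.3,-5,0,0,0,0,-1],
    [-4.2,-6.2,0,0,0,0,-1]
  ]
}}

```text
clock: 20.15
tcp_pos: [671.4, -24.3, 62.2]
eef_rot: [0.869, 0.462, -0.153, 0.082]
wrist_force: [0.7, 1.4, -0.8]
gripper_width: 0.0
gripper_force: 0.7
```

```bash
python3 s.py
```

```text
F,ty [98.1 62.2] z 62.2 [[0.525, 0.829, -0.191], [0.779, -0.559, -0.284], [-0.342, 0.0, -0.94]] [ 0.7  1.4 -0.8] 20.15
```

Contact came at about 94 last time, so I'll move in to 94.5 and then in small steps.

Call:
{"op": "play_rows", "data": {
  "steps": [
    [-0.5,-0.8,-0.5,0,0,0,-1],
    [-1,-1.5,-1,0,0,0,-1],
    [-1.5,-2.2,-1.5,0,0,0,-1],
    [-2,-3,-2,0,0,0,-1],
    [-2,-3,-2,0,0,0,-1]
  ]
}}

```text
clock: 20.65
tcp_pos: [669.1, -27.3, 60.0]
eef_rot: [0.869, 0.462, -0.154, 0.082]
wrist_force: [-0.0, 0.5, 0.3]
gripper_width: 0.003
gripper_force: 0.2
```

Call:
{"op": "play_rows", "data": {
  "steps": [
    [-0.2,-0.3,0,0,0,0,-1],
    [-0.4,-0.6,0,0,0,0,-1],
    [-0.6,-0.9,0,0,0,0,-1],
    [-0.8,-1.2,0,0,0,0,-1],
    [-0.8,-1.2,0,0,0,0,-1]
  ]
}}

```text
clock: 21.15
tcp_pos: [668.4, -28.4, 60.0]
eef_rot: [0.869, 0.462, -0.154, 0.082]
wrist_force: [1.5, 1.4, -0.8]
gripper_width: -0.001
gripper_force: 0.7
```

Call:
{"op": "play_rows", "data": {
  "steps": [
    [-0.2,-0.3,0,0,0,0,-1],
    [-0.4,-0.6,0,0,0,0,-1],
    [-0.6,-0.9,0,0,0,0,-1],
    [-0.6,-0.9,0,0,0,0,-1],
    [-0.6,-0.9,0,0,0,0,-1]
  ]
}}

```text
clock: 21.65
tcp_pos: [668.3, -28.7, 60.0]
eef_rot: [0.87, 0.463, -0.153, 0.081]
wrist_force: [2.9, 6.2, -1.8]
gripper_width: -0.003
gripper_force: 3.5
```

Call:
{"op": "play_rows", "data": {
  "steps": [
    [-0.2,-0.3,0,0,0,0,-1],
    [-0.4,-0.6,0,0,0,0,-1],
    [-0.4,-0.6,0,0,0,0,-1],
    [-0.4,-0.6,0,0,0,0,-1],
    [-0.4,-0.6,0,0,0,0,-1]
  ]
}}

```text
clock: 22.15
tcp_pos: [668.2, -29.1, 60.1]
eef_rot: [0.87, 0.463, -0.152, 0.081]
wrist_force: [5.3, 8.1, -1.9]
gripper_width: -0.005
gripper_force: 4.8
```

Firm contact at about 9 N. I'll back off and check.

Call:
{"op": "play_rows", "data": {
  "steps": [
    [10,15,0,0,0,0,-1],
    [25,38,5,0,0,0,-1],
    [30,45,45,0,0,0,-1],
    [30,45,95,0,0,0,-1],
    [30,45,145,0,0,0,-1]
  ]
}}

```text
clock: 22.65
tcp_pos: [696.9, 15.2, 206.3]
eef_rot: [0.869, 0.463, -0.154, 0.081]
wrist_force: [1.8, 0.7, 0.8]
gripper_width: 0.0
gripper_force: 0.0
```

Call:
{"op": "play_rows", "data": {
  "steps": [
    [-40,-20,30,0,0,0,-1],
    [-80,-40,50,0,0,0,-1],
    [-120,-70,70,0,0,0,-1],
    [-160,-100,80,0,0,0,-1],
    [-200,-125,80,0,0,0,-1]
  ]
}}

```text
clock: 23.15
tcp_pos: [500.0, -108.7, 286.4]
eef_rot: [0.87, 0.462, -0.153, 0.083]
wrist_force: [0.6, -0.5, 0.2]
gripper_width: 0.006
gripper_force: 0.0
```

```bash
python3 s.py; python3 m.py a7; python3 v.py clip_far; python3 v.py clip_near
```

```text
F,ty [-67.6 -32.9] z 286.4 [[0.526, 0.829, -0.189], [0.779, -0.559, -0.285], [-0.342, 0.002, -0.94]] [ 0.6 -0.5  0.2] 23.15
side cover_hinge 0.92 [ 516.1 -143.1   92.1]
side clip_far_pad 0.59 [668.8 -40.4  72.2]
side clip_near_pad 0.48 [558.3  36.7  82.5]
side cover (565.4934692382812, -73.1600341796875) (178.02012634277344, 240.97459411621094) 56.75914764404297 n [ 0. -0.  1.] z 95.77579791444775
side clip_far 0.69 3579 front,ty,z pct [-77.4  15.2  82.2] [-109.8  -30.8  105.6] [  6.4  94.3 100.8]
side clip_near 0.33 63 front,ty,z pct [83.2 85.7 87.8] [40.5 58.4 79.1] [57.8 75.7 94. ]
scene cover_hinge 0.57 [ 513.6 -147.3   94.1]
scene cover_pad 0.93 [589.8 -41.6  98.4]
scene clip_far_pad 0.79 [662.9 -36.3  61.5]
scene clip_near_pad 0.74 [563.6  29.1  78.9]
scene cover (567.0687255859375, -75.65859985351562) (177.65011596679688, 238.9471435546875) 55.74268341064453 n [0. 0. 1.] z 96.88058001725122
scene clip_far 0.64 205 front,ty,z pct [78.9 82.6 85.7] [41.4 65.2 86.9] [57.8 77.3 95.3]
scene clip_near 0.64 1107 front,ty,z pct [409.9 474.4 524.2] [-357.7 -244.8 -192.7] [-1.5  4.9 18.4
[... 693 characters left out ...]
5.4)]
scene [(52, 1, 79.7), (58, 20, 83.4), (64, 17, 82.0), (70, 22, 82.3), (76, 18, 82.2), (82, 22, 81.3), (88, 10, 82.3)]
scene [(52, 0, None), (58, 19, 82.6), (64, 25, 82.7), (70, 18, 81.5), (76, 18, 82.6), (82, 21, 82.4), (88, 11, 81.8)]
scene [(52, 1, 82.6), (58, 20, 82.9), (64, 21, 81.9), (70, 17, 81.9), (76, 21, 81.8), (82, 22, 81.7), (88, 12, 81.8)]
side [(52, 4, 83.6), (58, 6, 85.2), (64, 10, 86.4), (70, 13, 84.8), (76, 9, 85.1), (82, 8, 85.2), (88, 12, 85.3)]
side [(52, 1, 84.4), (58, 16, 85.3), (64, 9, 84.3), (70, 12, 84.6), (76, 9, 84.8), (82, 7, 85.1), (88, 17, 85.2)]
side [(52, 2, 83.5), (58, 14, 86.0), (64, 7, 85.4), (70, 14, 85.1), (76, 8, 85.2), (82, 9, 85.5), (88, 9, 77.9)]
```

View pics/a7.png

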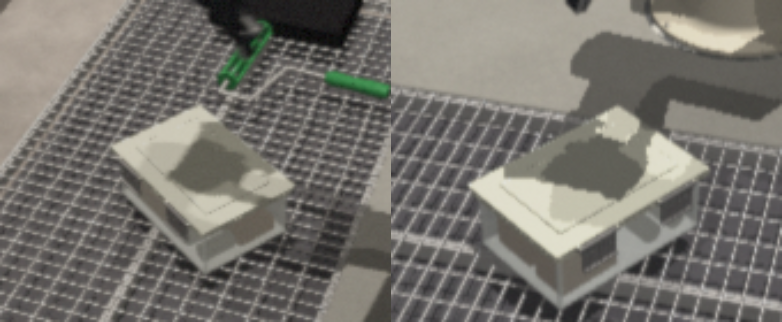

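Both clips hang flat in the picture: left (130,190) and (175,218), right (600,252) and (680,207). The far one might be a hair open, so I'll average the slope over more frames.

```bash
cat > v2.py <<'E'
from h import *
for c in ["scene","side"]:
    Ds=[r.read_camera(c)[1] for _ in range(12)]
    for s0 in (60,-60):
        A=[]
        for D in Ds:
            X=cloud(c,D,np.ones(D.shape,bool));q=(X[:,:2]-[565,-71])@np.array([[.558,.83],[.83,-.558]]).T;z=X[:,2]
            m=(abs(q[:,1]-s0)<19)&(q[:,0]>79)&(q[:,0]<91)&(z>63)&(z<90);A.append(np.c_[q[m,0],q[m,1]-s0,z[m]])
        A=np.vstack(A);B=np.c_[np.ones(len(A)),A[:,1],A[:,2]-76];k=np.linalg.lstsq(B,A[:,0],rcond=None)[0]
        print(c,s0,len(A),"F",k[0].round(2),"yaw",k[1].round(3),"open angle",(-k[2]).round(3))
E
python3 v2.py
```

```text
scene 60 1011 F 82.68 yaw 0.007 open angle 0.01
scene -60 865 F 82.28 yaw -0.0 open angle 0.015
side 60 409 F 85.5 yaw 0.021 open angle 0.027
side -60 484 F 85.15 yaw 0.016 open angle 0.01
```

```bash
python3 -c "
from station import r
print(r.hand_in())"
```

```text
the job is handed in; nothing more can be done
None
```

The job is handed in: the cover was pressed fully shut first, then both clips were pushed down until they measured flat against the tub (within about 0.03 rad). The cameras showed no measurable shift of the tub, and the arm stayed clear of the tin, pot, scraper and roller.

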